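# Clamp a breadboard in the sliding board holder

## Robot

A 6-joint arm with a two-finger parallel gripper is mounted at the origin on the work surface. World frame = base frame: x ahead of the robot, y to its left, z up, the work surface at z = 0. Lengths are in m, angles in rad, forces in N, time in s.
With the tool pointing down it reaches from about 0.25 to 0.775 m from the base axis. Payload 4 kg.
Tool frame: the origin (TCP) lies on the centre line of the jaws, within the pads' length; the fingertips stand 17 mm ahead of it and the grasp point (between the pads) lies 2 mm behind it; z points along the fingers, y is the line along which they close (so a half turn about z gives the same grasp; the last joint's range is limited). The gripper opens to 94 mm and grips with 3 to 60 N. Pads are 16 mm wide; open, the fingers measure 119 mm over their backs; the gripper's body (75 mm by 177 mm) begins 78 mm behind the grasp point.
Start: joints at [-1.386, 0.087, 1.371, -0, 1.684, -0.103], TCP at [0.156, -0.527, 0.183] pointing down, gripper open.
Joint ranges: [-3.1, 3.1], [-0.76, 2.03], [0.27, 2.55], [-1.08, 4.22], [0.17, 2.65], [-2.57, 2.57]. Speed limits (rad/s): [2.79, 2.79, 3.14, 3.14, 3.14, 3.14].

## Interface

Orientations are given as [roll, pitch, yaw] about the fixed x, y, z axes, in that order (R = Rz(yaw) Ry(pitch) Rx(roll)).
In Python, from bench import robot gives the robot as it stands.
- The arm moves only by the tool servo_tool, never from a script. Its argument "plan" is a list of rows, each a list of 7 numbers: the shift along the tool's x, y, z normalised to -1 to 1, where 1 is 0.1 m, then the turn, a rotation vector about the tool's x, y, z normalised to -1 to 1, where 1 is pi/2 rad, then the finger opening in mm, from 0 to 94. In form: [[x, y, z, ax, ay, az, gripper], ...]. A call has 1 to 12 rows; each row is the pose to reach, as a shift and turn from the pose commanded when the call began, along the tool's axes at that moment; what a row does not reach only later rows make up. A row lasts 1/12 s, in which the tool goes at most 41.7 mm and 7.16 degrees, less where a joint would pass 70% of its speed; a pose out of reach is approached as far as the arm can. A call with a number of a shift or a turn outside -1 to 1 is refused whole. A call with a gripper value outside its range is refused whole. The fingers move at their own pace and stop on an object; the grip force is fixed at half the most. Time passes only in rows, so rows that repeat a pose let the fingers close. It gives the time, the measured TCP pose, the force, the opening and the grip force at its end, in the units of the state.
- robot.get_obs(): the state, without advancing time (a new reading comes with each control period).
- robot.snapshot(name): name is "scene" or "top" or "wrist"; returns the picture (400x640x3 uint8, red, green, blue); there is no depth.
- robot.camera_params(name): a dict with "camera_matrix" (3x3 intrinsics, pixels), "rvec" (rotation vector, rad) and "tvec" (3), from world to camera coordinates, as OpenCV has them; the wrist camera has in their place "tool_from_camera" (4x4, takes a point from camera to tool coordinates, whose origin is the TCP and whose axes are the flange's). Camera axes: x right, y down, z forward; pixel columns grow to the right and rows downward; lengths in m; the calibration is good to about 2 mm. A picture is of the moment at which its call begins: read the wrist's pose just before it. camera_params takes no time and is no camera call.
- robot.close_job(): hands the job in; it is judged then, once.
Trained networks look in the newest picture that a camera, given by its name, has taken for a name from the list of things; names that differ only in an ending like _2 or _b are one class to them, and where a whole thing is asked for, a point or a joint stands for the part that bears it (a point fixed in the world has none). Each returns a list of dicts, best first, with "conf" (0 to 1); they miss things now and then, are a little off and sometimes report something else, mostly with a low value. They report only what shows in the picture. A call takes as long as a camera call. They do not tell look-alikes from the thing itself.
- robot.find_in(thing, camera): "extent" ([centre column, centre row, width, height] in pixels, round what is visible of it).
The state is a dict: "time": time; "joint_positions": joint angles; "qvel": joint speeds; "joint_torque": joint torques, N m; "tool_pos": TCP position; "ee_rot": TCP orientation; "wrist_force": force on the tool from outside, world axes, zero at the start; "wrist_torque": the same for the moment, N m; "width": finger opening in m; "finger_force": force on a finger pad.
Only numpy, scipy, OpenCV 4.12 (cv2) and the standard library are available. Lean on these libraries where they do the work, as an engineer would, in place of code of your own. Each camera call takes 0.05 s, during which the arm holds its last target. There are 200 camera calls.

## Task

Lay the small loose breadboard on the rail of the board holder, lengthwise between its two jaws, and let go of it. Then press down the lock tab of the sliding block and keep it down while you slide the block towards the breadboard, until the board is held between the end jaw and the sprung jaw with the sprung jaw visibly pushed back, without crushing it. Finally let the tab come all the way up, so that the block is locked in a notch and the board stays clamped, and leave the other things on the desk where they are.

Things in the scene. Friction and masses are not known exactly. Their poses are not given: they have to be found in the camera images.
- holder: Board holder, fixed: aluminium rail 40 mm wide (x), 250 mm long (y) on two steel feet (100 mm wide, 12 mm high, at its ends). Origin on the desk under its middle, z up. The rail's flat top (the bed) is at z = 30 mm, free space beside it. End jaw near its -y end; the sliding block with the lock tab starts near +y and slides to -y, with 5 N of friction. A rack on its -x side has notches 8 mm apart.
- end_jaw: Fixed end jaw: aluminium block 56 mm wide (x), 16 mm long (y), 16 mm high with a 4 mm screw head on top. Origin under its centre, on the bed; axes as the holder. Its clamping face is 8 mm from the origin towards the holder's +y. It is set at a different place along the rail each time.
- jaw_face (a point): Centre of the clamping face of the sprung jaw, 10 mm above the bed: an aluminium plate 56 mm wide (x), 6 mm thick, from 2 to 18 mm above the bed, on two pins in front of the sliding block. The face looks to the holder's -y, towards the end jaw; axes as the holder.
- sprung_jaw (a joint): How far the sprung jaw is pushed back into the sliding block (m): 0 = fully out, 0.0135 = against its stop. Spring 1.5 N at 0 and 0.2 N more per mm.
- slide_block (a joint): Travel of the sliding block along the rail (m): 0 = as found, fully open; grows towards the end jaw, at most 0.078. The block (black, 66 x 58 mm, its top 54 mm above the desk) cannot move more than about 2 mm while the tab is up.
- tab_top (a point): Centre of the top face of the lock tab on the sliding block, 67 mm above the desk when up; axes as the holder. A grey thumb pad 40 mm wide (x), 46 mm long (y), with a ridge 6 mm thick and 6 mm high across each end; shut fingertips can press on the 34 mm long flat between them and push the block along by a ridge. It is 45 mm behind (+y) the face of the fully extended sprung jaw.
- lock_tab (a joint): How far the lock tab is pressed (m): 0 = up, locked in a notch; 0.007 = on its stop. Springs up with 3 N at 0, 7 N at 0.007. The block is free beyond 0.004. Let go between notches, the tab stays caught 0.004 down under a tooth, not locked; pushing the block on by up to 8 mm lets it rise into the next notch, where the block stops dead (held already when the tab has risen to 0.002).
- board_mid (a point): Centre (half-way up) of the loose white breadboard: 55 mm wide (x), 82 mm long (y), 9 mm thick, lying flat on the desk, with two black chips along its middle line that stand 4 mm above its upper face; about 50 to 100 g. Either end may face either jaw.
- project_box: Bystander: black box with aluminium lid, 60 x 75 x 28 mm, origin under its centre. The breadboard and this box swap places at random.
- solder_spool: Bystander: standing spool, 56 mm across, 36 mm high.
- screwdriver: Bystander: screwdriver 180 mm long, lying on the robot's side, between breadboard and holder.
- pliers: Bystander: pliers about 140 mm long, 13 mm high, lying on the right.
- chip_tube: Bystander: clear square tube 14 x 220 x 10 mm, lying beyond the holder.
- screw_jar: Bystander: glass jar, 48 mm across, 60 mm high.
Not all that is in view belongs to the job. What is shaped like the part that bears board_mid but green is not meant.

How it is judged:
By the outcome, as a careful person would: the job done as asked, in the order asked, and still so for the second after the job is handed in, with the robot touching nothing.
It also fails if it takes over 54 s, if anything falls off the work surface, if the arm or the gripper's body presses on something with over 40 N, if the wrist force passes 120 N, or if a joint passes its speed limit or range.

## Working session

There is one attempt and no reset: what is moved stays moved. The work goes in short steps, Python scripts to look and compute and a tool call to move; the robot and the scene stay as the last step left them, time stands still between calls to the robot, and variables do not carry over. Pictures are saved under pics/ and viewed, at most 10 in all, crops included, and the job is handed in when it is done.

Besides the shell and the picture viewer there is one more tool, called after "Emit:" as name(argument=value, ...), one argument or row to a line, values as JSON. servo_tool: Moves the arm, as the interface text tells. Scaled input: -1 to 1 covers 0.1 m each way for a shift and pi/2 rad each way for a turn. Its arguments: {"type":"object","properties":{"plan":{"type":"array","items":{"type":"array","items":{"type":"number"}}}},"required":["plan"]}

```bash
mkdir -p pics; cat > h.py <<'E'
import numpy as np, cv2
from bench import robot
from scipy.spatial.transform import Rotation as R
def cam(n):
    p=robot.camera_params(n); K=np.array(p["camera_matrix"])
    if n=="wrist":
        o=robot.get_obs(); T=np.eye(4); T[:3,:3]=R.from_euler('xyz',o["ee_rot"]).as_matrix(); T[:3,3]=o["tool_pos"]
        T=T@np.array(p["tool_from_camera"]); return K,T[:3,:3],T[:3,3]
    Rm=cv2.Rodrigues(np.array(p["rvec"],float))[0]; return K,Rm.T,-Rm.T@np.array(p["tvec"]).ravel()
def ray(c,uv,z):
    K,Rw,t=c; d=Rw@np.linalg.solve(K,[uv[0],uv[1],1]); return t+d*(z-t[2])/d[2]
def proj(c,P):
    K,Rw,t=c; q=K@(Rw.T@(np.array(P)-t)); return q[:2]/q[2]
def save(im,n): cv2.imwrite("pics/"+n,cv2.cvtColor(im,cv2.COLOR_RGB2BGR))
E
python3 - <<'E'
from h import *
o=robot.get_obs(); print(o["ee_rot"],o["width"],o["time"])
for n in ["top","scene"]:
    save(robot.snapshot(n),n+"0.png"); c=cam(n); print(n,c[2].round(3),c[0].round(0).tolist())
    for t,z in [("board_mid",.009),("holder",.03),("end_jaw",.046),("jaw_face",.04),("tab_top",.067),("project_box",.028),("slide_block",.054)]:
        for d in robot.find_in(t,n)[:3]: print(t,round(d["conf"],2),np.round(d["extent"]),ray(c,d["extent"][:2],z).round(3))
E
```

```text
[-3.13946096e+00 -2.41348467e-04  2.87814839e-01] 0.0942254459464607 0.0
top [ 0.278 -0.02   1.248] [[482.0, 0.0, 317.0], [0.0, 482.0, 195.0], [0.0, 0.0, 1.0]]
board_mid 0.93 [454. 196.  23.  34.] [ 0.552 -0.363  0.009]
board_mid 0.59 [408. 220.  34.  26.] [ 0.484 -0.245  0.009]
board_mid 0.57 [430. 270.  33.  36.] [ 0.358 -0.304  0.009]
holder 0.97 [289. 200. 100.  47.] [0.515 0.065 0.03 ]
jaw_face 0.58 [270. 200.   9.  18.] [0.512 0.114 0.04 ]
project_box 0.72 [409. 172.  32.  28.] [ 0.606 -0.242  0.028]
slide_block 0.6 [259. 198.  27.  29.] [0.511 0.141 0.054]
slide_block 0.35 [290. 199.  98.  48.] [0.512 0.062 0.054]
scene [ 1.196 -0.654  0.636] [[470.0, 0.0, 322.0], [0.0, 470.0, 195.0], [0.0, 0.0, 1.0]]
board_mid 0.88 [166. 237.  44.  24.] [ 0.371 -0.308  0.009]
board_mid 0.8 [185. 295.  45.  38.] [ 0.558 -0.373  0.009]
board_mid 0.59 [220. 250.  46.  30.] [ 0.492 -0.251  0.009]
holder 0.88 [332. 195.  86.  72.] [0.526 0.055 0.03 ]
holder 0.36 [355. 163.  22.  17.] [0.452 0.221 0.03 ]
end_jaw 0.62 [313. 204.  23.  15.] [ 0.54  -0.024  0.046]
jaw_face 0.57 [346. 183.  19.  13.] [0.52  0.108 0.04 ]
tab_top 0.67 [333. 196.  92.  72.] [0.571 0.01  0.067]
tab_top 0.57 [355. 166.  21.  16.] [0.507 0.157 0.067]
project_box 0.98 [258. 273.  49.  44.] [ 0.623 -0.25   0.028]
slide_block 0.86 [352. 176.  35.  30.] [0.52  0.13  0.054]
```

View pics/top0.png

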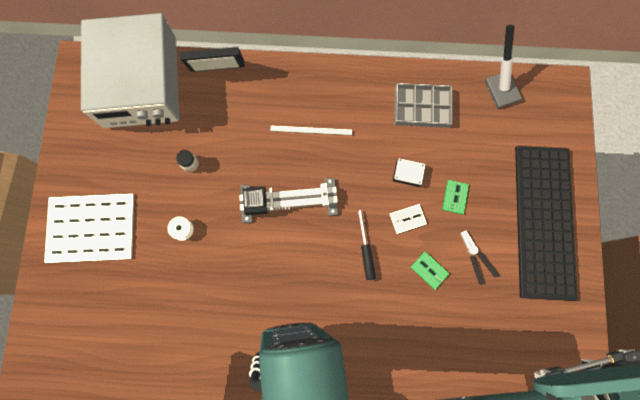

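View pics/scene0.png

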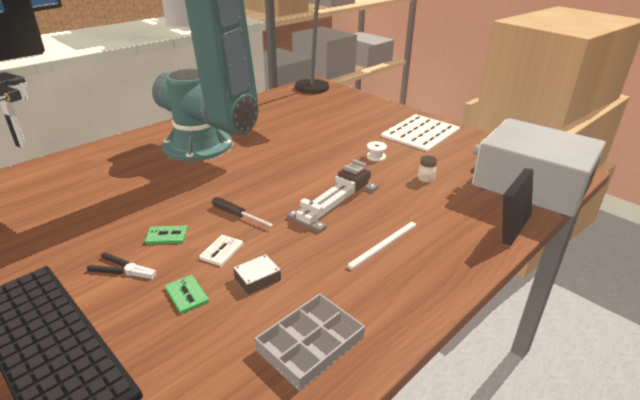

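Candidates for the breadboard in the top view are white (408,219), green (456,197), green (430,270), the large white board (90,228) and the box's aluminium lid (409,172). By the description I choose the white one at (408,219). The holder is at (289,200), with the block on its +y (left) end.

```bash
python3 - <<'E'
from h import *
im=robot.snapshot("top"); c=cam("top")
hsv=cv2.cvtColor(im,cv2.COLOR_RGB2HSV)
m=((hsv[...,1]<60)&(hsv[...,2]>150)).astype(np.uint8)
sub=np.zeros_like(m); sub[198:240,384:434]=m[198:240,384:434]
cs=max(cv2.findContours(sub,0,2)[0],key=cv2.contourArea)
P=np.array([ray(c,p[0],.009)[:2]*1000 for p in cs],np.float32)
print("board rect",cv2.minAreaRect(P))
a=cv2.resize(im[160:240,235:435],None,fx=4,fy=4,interpolation=cv2.INTER_CUBIC); save(a,"crop0.png")
E
```

```text
board rect ((487.0295104980469, -244.00201416015625), (55.969215393066406, 83.5641098022461), 21.43353271484375)
```

View pics/crop0.png

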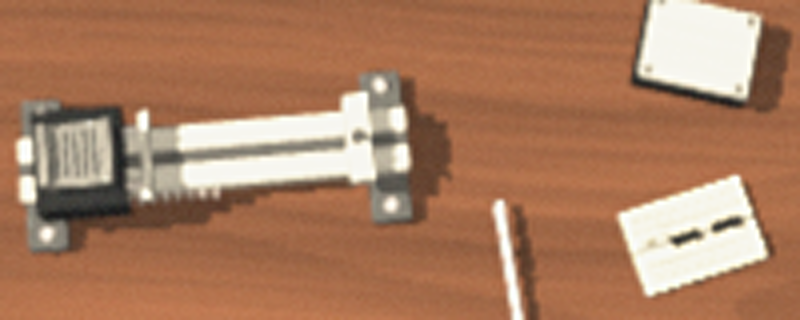

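The crop confirms it: white board with two chips, centre about (693,237), measured 56 x 84 mm at world (0.487,-0.244), with its long axis at 111°. The holder's yaw is about +4.7°. I'll move above the board.

Emit:
servo_tool(
  plan=[
    [1,-0.444,0,0,0,0,94],
    [1,-0.444,0,0,0,0,94],
    [1,-0.444,0,0,0,0,94],
    [1,-0.444,0,0,0,0,94],
  ],
)

```text
time: 1.18
tool_pos: [0.2427, -0.4536, 0.1836]
ee_rot: [3.142, -0.002, 0.293]
wrist_force: [0.1, -1.5, -0.4]
width: 0.094
finger_force: 0.0
```

Emit:
servo_tool(
  plan=[
    [1,-0.444,0,0,0,0,94],
    [1,-0.444,0,0,0,0,94],
    [1,-0.444,0,0,0,0,94],
    [1,-0.444,0,0,0,0,94],
  ],
)

```text
time: 1.52
tool_pos: [0.3255, -0.383, 0.1834]
ee_rot: [-3.141, -0.002, 0.293]
wrist_force: [-0.5, -0.4, 0.3]
width: 0.0942
finger_force: 0.0
```

Emit:
servo_tool(
  plan=[
    [1,-0.444,0,0,0,0,94],
    [1,-0.444,0,0,0,0,94],
    [1,-0.444,0,0,0,0,94],
    [1,-0.444,0,0,0,0,94],
  ],
)

```text
time: 1.85
tool_pos: [0.4083, -0.3127, 0.1831]
ee_rot: [-3.141, -0.001, 0.292]
wrist_force: [-0.2, 0.2, -0.8]
width: 0.0936
finger_force: 0.0
```

Emit:
servo_tool(
  plan=[
    [0.98,-0.442,0,0,0,-1,94],
    [0.98,-0.442,0,0,0,-1,94],
    [0.98,-0.442,0,0,0,-1,94],
    [0.98,-0.442,0,0,0,-1,94],
    [0.98,-0.442,0,0,0,-1,94],
    [0.98,-0.442,0,0,0,-1,94],
    [0.98,-0.442,0,0,0,-1,94],
    [0.98,-0.442,0,0,0,-1,94],
    [0.98,-0.442,0,0,0,-1,94],
    [0.98,-0.442,0,0,0,-1,94],
    [0.98,-0.442,0,0,0,-1,94],
    [0.98,-0.442,0,0,0,-1,94],
  ],
)

```text
time: 2.85
tool_pos: [0.4864, -0.2466, 0.183]
ee_rot: [-3.141, 0.001, 1.792]
wrist_force: [-0.7, 0.3, -0.1]
width: 0.094
finger_force: 0.0
```

```bash
python3 - <<'E'
from h import *
o=robot.get_obs(); print(o["tool_pos"],o["ee_rot"],o["time"],o["joint_positions"])
im=robot.snapshot("wrist"); c=cam("wrist"); save(im,"w1.png"); print(c[2])
for d in robot.find_in("board_mid","wrist"): print(d["conf"],np.round(d["extent"]),ray(c,d["extent"][:2],.009))
hsv=cv2.cvtColor(im,cv2.COLOR_RGB2HSV)
m=((hsv[...,1]<60)&(hsv[...,2]>150)).astype(np.uint8)
for k in cv2.findContours(m,0,2)[0]:
    if cv2.contourArea(k)>1500:
        P=np.array([ray(c,p[0],.009)[:2]*1000 for p in k],np.float32); print(cv2.boundingRect(k),cv2.minAreaRect(P))
E
```

```text
[ 0.48635467 -0.24657963  0.18298258] [-3.14051903e+00  1.09584301e-03  1.79208275e+00] 2.85 [-5.72158450e-01  7.68584926e-02  1.38203413e+00 -1.54351418e-03
  1.68267185e+00 -7.93616628e-01]
[ 0.47156196 -0.18143382  0.38514887]
0.91 [225. 205.  69.  64.] [ 0.36009182 -0.30031216  0.009     ]
0.91 [350. 268.  64.  34.] [ 0.55129796 -0.35423827  0.009     ]
0.85 [324. 187.  45.  61.] [ 0.48868336 -0.24595526  0.009     ]
(138, 290, 369, 19) ((522.3177490234375, -412.5163879394531), (553.8329467773438, 30.193050384521484), 12.8728666305542)
(505, 202, 135, 84) ((868.4459228515625, -243.3771514892578), (78.1169204711914, 216.55960083007812), 88.42676544189453)
(384, 175, 83, 108) ((657.6219482421875, -271.95062255859375), (89.60554504394531, 180.6970977783203), 57.579078674316406)
(300, 154, 47, 64) ((487.1992492675781, -244.46632385253906), (54.385475158691406, 81.62468719482422), 21.32199478149414)
```

View pics/w1.png

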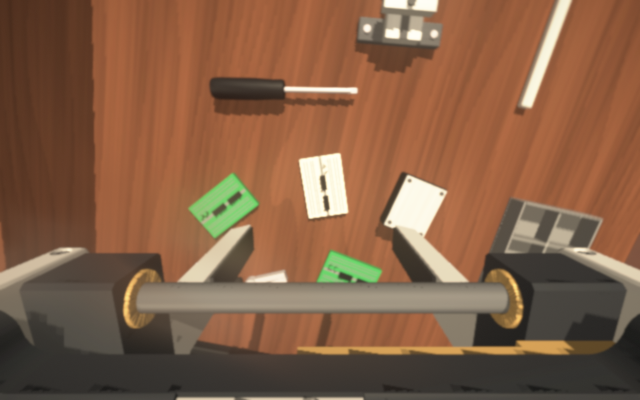

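The wrist view shows the white board at (324,187), agreeing with the top view: (0.487,-0.244), yaw 111.3°. Going down to grasp.

Emit:
servo_tool(
  plan=[
    [0.02,0.012,0.4,0,0,-0.096,94],
    [0.02,0.012,0.75,0,0,-0.096,94],
    [0.02,0.012,1,0,0,-0.096,94],
    [0.02,0.012,1,0,0,-0.096,94],
  ],
)

```text
time: 3.28
tool_pos: [0.4835, -0.2409, 0.0762]
ee_rot: [-3.133, -0.01, 1.934]
wrist_force: [-1.1, -0.0, -0.9]
width: 0.094
finger_force: 0.0
```

Emit:
servo_tool(
  plan=[
    [0,0,0.25,0,0,0,94],
    [0,0,0.45,0,0,0,94],
    [0,0,0.58,0,0,0,94],
    [0,0,0.635,0,0,0,94],
    [0,0,0.635,0,0,0,94],
  ],
)

```text
time: 3.7
tool_pos: [0.4877, -0.2427, 0.0195]
ee_rot: [-3.141, -0.001, 1.936]
wrist_force: [0.3, -0.3, 0.4]
width: 0.0939
finger_force: 0.0
```

```bash
python3 - <<'E'
from h import *
o=robot.get_obs(); print(o["tool_pos"],o["ee_rot"],o["wrist_force"])
c=cam("top"); im=robot.snapshot("top")
# holder screw/feet estimates from crop0 (4x, offset 235,160), feet top z=.012
g=lambda u,v,z: ray(c,(235+u/4,160+v/4),z)
for n,u,v,z in [("Lscrew lo",47,235,.014),("Lscrew up",40,108,.014),("R up",379,85,.014),("R lo",390,203,.014),("jaw face",146,154,.048),("endjaw+y top edge",341,138,.046),("endjaw -y",370,136,.046),("tab",82,155,.067)]: print(n,g(u,v,z).round(4))
E
```

```text
[ 0.48768893 -0.2427162   0.01950481] [-3.14068552e+00 -5.16919577e-04  1.93647867e+00] [ 0.34521757 -0.30058824  0.40884782]
Lscrew lo [0.4626 0.1732 0.014 ]
Lscrew up [0.5464 0.1849 0.014 ]
R up [ 0.574  -0.0367  0.014 ]
R lo [ 0.4957 -0.0477  0.014 ]
jaw face [0.5128 0.1094 0.048 ]
endjaw+y top edge [ 0.5303 -0.0137  0.046 ]
endjaw -y [ 0.5326 -0.0321  0.046 ]
tab [0.5063 0.1473 0.067 ]
```

Emit:
servo_tool(
  plan=[
    [0,0,0,0,0,0,50],
    [0,0,0,0,0,0,50],
    [0,0,0,0,0,0,50],
    [0,0,0,0,0,0,50],
    [0,0,0,0,0,0,50],
    [0,0,0,0,0,0,50],
    [0,0,0,0,0,0,50],
    [0,0,0,0,0,0,50],
  ],
)

```text
time: 4.42
tool_pos: [0.4881, -0.2421, 0.0196]
ee_rot: [-3.142, 0.0, 1.939]
wrist_force: [-0.6, -0.1, 0.4]
width: 0.0502
finger_force: 0.0
```

Emit:
servo_tool(
  plan=[
    [0,0,-0.1,0,0,0,50],
    [0,0,-0.3,0,0,0,50],
    [0,0,-0.6,0,0,0,50],
    [0,0,-1,0,0,0,50],
    [0,0,-1,0,0,0,50],
  ],
)

```text
time: 4.83
tool_pos: [0.4924, -0.2448, 0.1295]
ee_rot: [3.132, 0.013, 1.939]
wrist_force: [2.0, -0.7, 1.4]
width: 0.05
finger_force: 0.0
```

```bash
python3 - <<'E'
from h import *
a=robot.snapshot("wrist"); s=robot.snapshot("scene")
save(np.hstack([a[100:400,160:480],cv2.resize(s[150:310,140:310],(320,300),interpolation=cv2.INTER_CUBIC)]),"g1.png")
o=robot.get_obs(); print(o["tool_pos"],o["ee_rot"],o["width"],o["finger_force"])
E
```

```text
[ 0.48969515 -0.24308997  0.12299009] [3.13786188 0.00514992 1.93864701] 0.04990836704889213 0.0
```

View pics/g1.png

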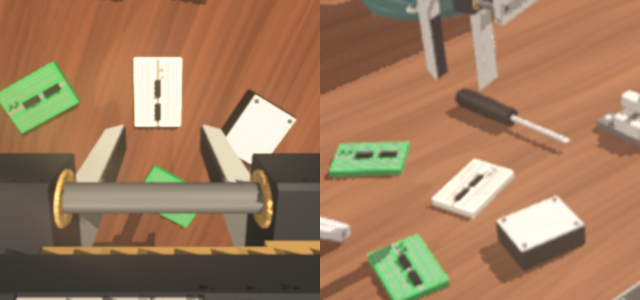

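```bash
python3 - <<'E'
from h import *
o=robot.get_obs(); s=robot.snapshot("scene"); w=robot.snapshot("wrist"); c=cam("scene"); cw=cam("wrist"); print(robot.camera_params("wrist")["tool_from_camera"])
p=o["tool_pos"]; Rm=R.from_euler('xyz',o["ee_rot"]).as_matrix()
im=s.copy();wi=w.copy()
for sgn in(1,-1):
  for dz in (.017,):
    P=p+Rm@[0,sgn*.025,dz]; u=proj(c,P);print(u,proj(cw,P)); cv2.circle(im,tuple(int(round(x)) for x in u),1,(255,0,0),-1); cv2.circle(wi,tuple(int(round(x)) for x in proj(cw,P)),3,(255,0,0),-1)
hsv=cv2.cvtColor(w,cv2.COLOR_RGB2HSV)
m=((hsv[...,1]<60)&(hsv[...,2]>150)).astype(np.uint8)
for k in cv2.findContours(m,0,2)[0]:
    if cv2.contourArea(k)>1000:
        P=np.array([ray(cw,q[0],.009)[:2]*1000 for q in k],np.float32); print(cv2.boundingRect(k),cv2.minAreaRect(P))
a=cv2.resize(im[80:280,140:300],(480,600),interpolation=cv2.INTER_CUBIC)
save(np.hstack([a,np.pad(wi[100:400,160:480],((150,150),(0,0),(0,0)))]),"g2.png")
E
```

```text
[[-4.75906603e-04 -9.73233198e-01 -2.29819313e-01  6.65573734e-02]
 [ 9.99999404e-01 -6.89075991e-04  8.47297421e-04 -9.08307460e-05]
 [-9.82980949e-04 -2.29818772e-01  9.73232945e-01 -2.02230031e-01]
 [ 0.00000000e+00  0.00000000e+00  0.00000000e+00  1.00000000e+00]]
[228.07505588 213.45420259] [355.53541058 224.95259021]
[207.41268023 207.69695797] [293.31484013 224.92124258]
(40, 292, 78, 16) ((249.28298950195312, -472.7430419921875), (96.6032943725586, 20.859678268432617), 21.033592224121094)
(224, 289, 195, 20) ((531.3436889648438, -362.8348693847656), (241.86349487304688, 26.38082504272461), 21.033510208129883)
(0, 254, 62, 37) ((191.32601928710938, -458.307373046875), (96.05546569824219, 32.350711822509766), 39.369754791259766)
(237, 226, 46, 57) ((445.2608947753906, -335.2062072753906), (90.31161499023438, 26.06737518310547), 77.67277526855469)
(363, 201, 99, 82) ((611.114990234375, -250.5242919921875), (105.88169860839844, 87.82762145996094), 46.445350646972656)
(297, 162, 49, 71) ((485.83447265625, -243.30068969726562), (54.21367263793945, 81.65100860595703), 20.844804763793945)
(563, 6, 77, 137) ((714.1268310546875, -19.574501037597656), (137.27626037597656, 13.029532432556152), 89.70121002197266)
```

View pics/g2.png

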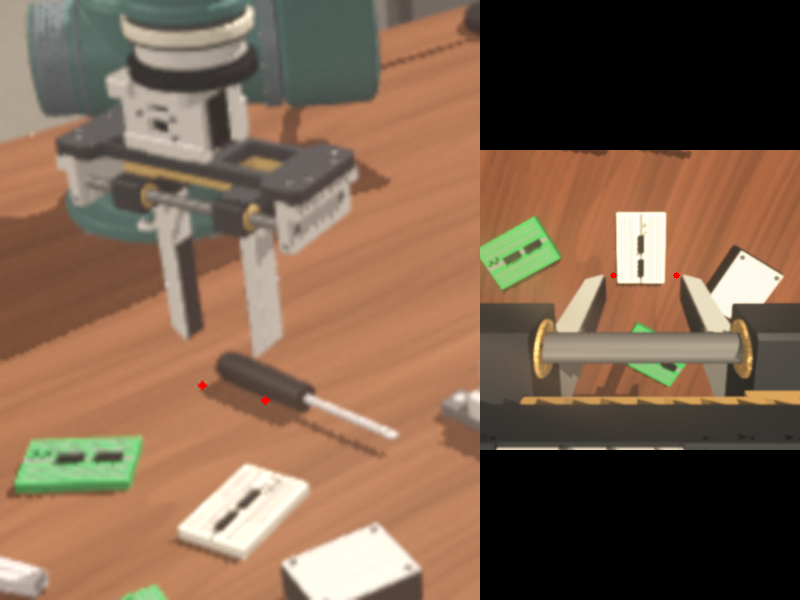

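The scene crop shows the tips at about (188,335) and (262,352), well above where the given TCP offset puts them (red dots at (203,385) and (265,400)). The fingers closed over the board without touching it: the real tips look about 40 mm shorter than stated. I'll find the tip height by a guarded descent with open fingers.

Emit:
servo_tool(
  plan=[
    [-0.008,-0.013,0,0,0,0,94],
    [-0.008,-0.013,0.3,0,0,0,94],
    [-0.008,-0.013,0.6,0,0,0,94],
    [-0.008,-0.013,0.8,0,0,0,94],
    [-0.008,-0.013,1,0,0,0,94],
    [-0.008,-0.013,1,0,0,0,94],
    [-0.008,-0.013,1,0,0,0,94],
    [-0.008,-0.013,1,0,0,0,94],
  ],
)

```text
time: 5.7
tool_pos: [0.4874, -0.2435, 0.02]
ee_rot: [3.142, 0.0, 1.939]
wrist_force: [-0.5, -1.0, 0.4]
width: 0.0939
finger_force: 0.0
```

Emit:
servo_tool(
  plan=[
    [0,0,0.05,0,0,0,94],
    [0,0,0.1,0,0,0,94],
    [0,0,0.15,0,0,0,94],
    [0,0,0.15,0,0,0,94],
  ],
)

```text
time: 6.03
tool_pos: [0.4867, -0.243, 0.0037]
ee_rot: [-3.141, -0.001, 1.939]
wrist_force: [0.2, 0.1, -1.3]
width: 0.0938
finger_force: 0.0
```

```bash
python3 - <<'E'
from h import *
o=robot.get_obs(); s=robot.snapshot("scene"); c=cam("scene"); print(o["tool_pos"],o["ee_rot"],o["wrist_force"],o["time"])
save(cv2.resize(s[160:300,140:300],(685,600),interpolation=cv2.INTER_CUBIC),"g3.png")
E
```

```text
[ 0.48665539 -0.24301517  0.00374528] [-3.14075202e+00 -1.00647481e-03  1.93856796e+00] [ 0.22503096  0.13511589 -1.26231365] 6.0333
```

View pics/g3.png

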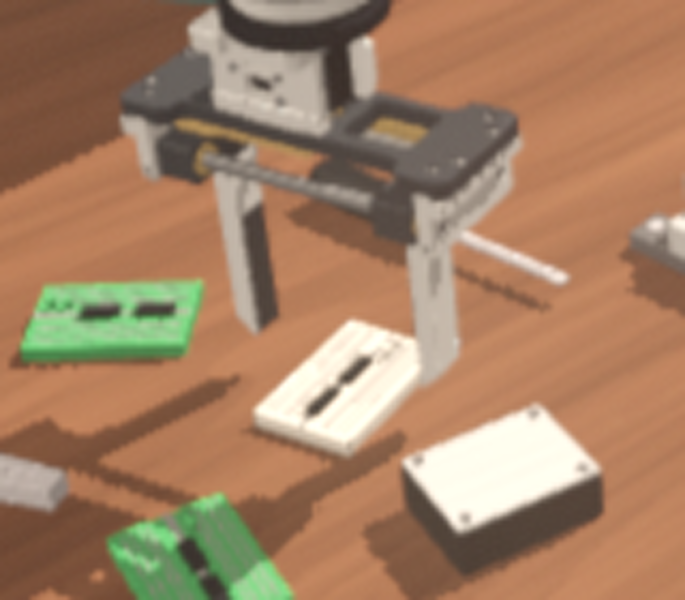

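Tips are at crop (258,325) and (435,378), straddling the board at (345,385) but still clearly in the air.

```bash
python3 - <<'E'
from h import *
c=cam("scene");o=robot.get_obs()
ty=R.from_euler('xyz',o["ee_rot"]).as_matrix()[:,1]
for s,uv in ((1,(241.6,248.2)),(-1,(200.3,235.8))):
  P=o["tool_pos"]+s*.053*ty
  for z in (0,.01,.02,.03,.04): P[2]=z; print(s,z,proj(c,P).round(1),uv)
E
```

```text
1 0 [243.2 257.8] (241.6, 248.2)
1 0.01 [242.9 254.1] (241.6, 248.2)
1 0.02 [242.5 250.3] (241.6, 248.2)
1 0.03 [242.1 246.5] (241.6, 248.2)
1 0.04 [241.7 242.7] (241.6, 248.2)
-1 0 [201.8 244.7] (200.3, 235.8)
-1 0.01 [201.2 241. ] (200.3, 235.8)
-1 0.02 [200.6 237.3] (200.3, 235.8)
-1 0.03 [200.  233.6] (200.3, 235.8)
-1 0.04 [199.4 229.8] (200.3, 235.8)
```

Emit:
servo_tool(
  plan=[
    [0,0,0.04,0,0,0,94],
    [0,0,0.08,0,0,0,94],
    [0,0,0.12,0,0,0,94],
    [0,0,0.15,0,0,0,94],
    [0,0,0.15,0,0,0,94],
    [0,0,0.15,0,0,0,94],
  ],
)

```text
time: 6.58
tool_pos: [0.487, -0.2432, -0.0108]
ee_rot: [-3.141, -0.0, 1.939]
wrist_force: [0.8, 0.2, 0.2]
width: 0.094
finger_force: 0.0
```

Emit:
servo_tool(
  plan=[
    [0,0,0.02,0,0,0,94],
    [0,0,0.03,0,0,0,94],
    [0,0,0.03,0,0,0,94],
  ],
)

```text
time: 6.83
tool_pos: [0.4871, -0.2433, -0.0136]
ee_rot: [-3.141, -0.0, 1.939]
wrist_force: [0.6, 0.4, -0.5]
width: 0.0942
finger_force: 0.0
```

Emit:
servo_tool(
  plan=[
    [0,0,0.01,0,0,0,94],
    [0,0,0.02,0,0,0,94],
    [0,0,0.02,0,0,0,94],
  ],
)

```text
time: 7.08
tool_pos: [0.4871, -0.2433, -0.0156]
ee_rot: [-3.141, -0.0, 1.939]
wrist_force: [-0.4, -1.0, -0.7]
width: 0.0941
finger_force: 0.0
```

Emit:
servo_tool(
  plan=[
    [0,0,0.01,0,0,0,94],
    [0,0,0.02,0,0,0,94],
    [0,0,0.02,0,0,0,94],
  ],
)

```text
time: 7.33
tool_pos: [0.487, -0.2433, -0.0177]
ee_rot: [-3.141, -0.0, 1.939]
wrist_force: [0.1, 0.4, -0.7]
width: 0.0939
finger_force: 0.0
```

Emit:
servo_tool(
  plan=[
    [0,0,0,0,0,0,45],
    [0,0,0,0,0,0,45],
    [0,0,0,0,0,0,45],
    [0,0,0,0,0,0,45],
    [0,0,0,0,0,0,45],
    [0,0,0,0,0,0,45],
    [0,0,0,0,0,0,45],
  ],
)

```text
time: 7.92
tool_pos: [0.4872, -0.2434, -0.0174]
ee_rot: [-3.142, 0.0, 1.939]
wrist_force: [0.1, -0.9, 0.4]
width: 0.0543
finger_force: 30.0
```

Gripped: width 54 mm, 30 N. Lifting, then viewing the holder on the way.

Emit:
servo_tool(
  plan=[
    [0,0,-0.1,0,0,0,45],
    [0,0,-0.3,0,0,0,45],
    [0,0,-0.6,0,0,0,45],
    [0,0,-0.9,0,0,0,45],
    [0,0,-1,0,0,0,45],
  ],
)

```text
time: 8.33
tool_pos: [0.4897, -0.2449, 0.0883]
ee_rot: [3.136, 0.007, 1.939]
wrist_force: [1.3, -1.0, 0.1]
width: 0.0544
finger_force: 30.0
```

Emit:
servo_tool(
  plan=[
    [0.2,0.1,-0.2,0,0,0,45],
    [0.5,0.25,-0.5,0,0,0,45],
    [0.64,0.34,-0.9,0,0,0,45],
    [0.64,0.34,-0.9,0,0,0,45],
  ],
)

```text
time: 8.67
tool_pos: [0.4992, -0.1698, 0.1798]
ee_rot: [3.132, 0.007, 1.942]
wrist_force: [0.4, -0.6, 0.5]
width: 0.0543
finger_force: 30.0
```

Emit:
servo_tool(
  plan=[
    [0.3,0.15,0,0,0,0.07,45],
    [0.64,0.34,0,0,0,0.146,45],
    [0.64,0.34,0,0,0,0.146,45],
    [0.64,0.34,0,0,0,0.146,45],
    [0.64,0.34,0,0,0,0.146,45],
  ],
)

```text
time: 9.08
tool_pos: [0.5043, -0.0998, 0.1718]
ee_rot: [-3.14, 0.001, 1.711]
wrist_force: [0.7, 0.0, -0.8]
width: 0.0543
finger_force: 30.0
```

```bash
python3 - <<'E'
from h import *
o=robot.get_obs(); print(o["tool_pos"],o["ee_rot"],o["width"],o["finger_force"])
im=robot.snapshot("wrist"); c=cam("wrist")
for t,z in [("end_jaw",.046),("jaw_face",.048),("tab_top",.067),("holder",.03),("slide_block",.054)]:
    for d in robot.find_in(t,"wrist")[:2]: print(t,round(d["conf"],2),np.round(d["extent"]),ray(c,d["extent"][:2],z).round(4))
save(cv2.resize(im[0:240,200:520],(800,600),interpolation=cv2.INTER_CUBIC),"h1.png")
E
```

```text
[ 0.504257   -0.09982533  0.17176664] [-3.14016147e+00  5.35088711e-04  1.71090134e+00] 0.054349045956799326 29.999187290668488
end_jaw 0.65 [359. 132.  53.  13.] [ 0.535  -0.0229  0.046 ]
jaw_face 0.8 [361.   2.  51.   4.] [0.5149 0.1042 0.048 ]
tab_top 0.72 [358.   2.  50.   3.] [0.5114 0.0957 0.067 ]
holder 0.78 [355.  81.  79. 162.] [0.5226 0.0328 0.03  ]
slide_block 0.59 [360.   4.  54.   4.] [0.5138 0.0998 0.054 ]
```

View pics/h1.png

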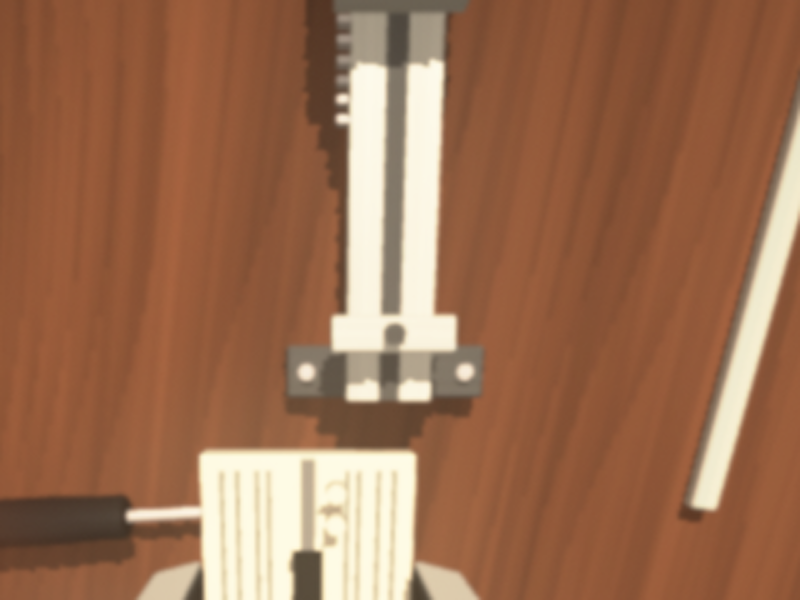

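The view shows the end jaw at crop (394,332), the rail running up to the sprung jaw at (401,5), and the board held straight with its front edge at row 452.

```bash
python3 - <<'E'
from h import *
c=cam("wrist"); o=robot.get_obs()
g=lambda u,v,z: ray(c,(200+u/2.5,v/2.5),z)
L1,R1,L2,R2=[g(*p,.03) for p in((350,70),(444.5,70),(347,312),(435,312))]
m1,m2=(L1+R1)/2,(L2+R2)/2; d=m1-m2
print("rail w",np.linalg.norm(L1-R1),np.linalg.norm(L2-R2),"mid",m2,m1,"yaw",np.degrees(np.arctan2(-d[0],d[1])))
a,b=g(332,316,.046),g(456,316,.046); print("jaw front edge",a,b,(a+b)/2,np.linalg.norm(a-b),np.degrees(np.arctan2(b[1]-a[1],b[0]-a[0])))
a,b=g(332,350,.046),g(456,350,.046); print("jaw back",(a+b)/2)
a,b=g(336,12,.048),g(467,12,.048); print("sprung",(a+b)/2,np.linalg.norm(a-b))
s=[g(305,372,.013),g(465,372,.013)]; print("feet",s,(s[0]+s[1])/2)
# held board front edge: bottom z = tool_z+.0176, top +.009
z=o["tool_pos"][2]+.0266
for z2 in (z-.004,z,z+.004):
  a,b=g(201,453,z2),g(416,453,z2); print("board",z2,a,b,np.linalg.norm(a-b),((a+b)/2-o["tool_pos"])[:2],np.degrees(np.arctan2(b[1]-a[1],b[0]-a[0])))
E
```

```text
rail w 0.04159345782835146 0.04169297180610532 mid [ 0.53313153 -0.01475922  0.03      ] [0.51906268 0.08690914 0.03      ] yaw 7.878547729205667
jaw front edge [ 0.50522184 -0.02103291  0.046     ] [ 0.56079111 -0.01339155  0.046     ] [ 0.53300648 -0.01721223  0.046     ] 0.056092198909341716 7.829669617558719
jaw back [ 0.53547554 -0.03201413  0.046     ]
sprung [0.51602253 0.1018152  0.048     ] 0.05373231311623688
feet [array([ 0.49661661, -0.04863559,  0.013     ]), array([ 0.57694265, -0.03759247,  0.013     ])] [ 0.53677963 -0.04311403  0.013     ]
board 0.1949402400263226 [ 0.47213155 -0.06556277  0.19494024] [ 0.52718603 -0.05799661  0.19494024] 0.055571958784578226 [-0.00481048  0.03865516] 7.825163575160305
board 0.1989402400263226 [ 0.4726482  -0.0648713   0.19894024] [ 0.52647668 -0.05747363  0.19894024] 0.054334436842680287 [-0.00490683  0.03926238] 7.825163575160299
board 0.2029402400263226 [ 0.47316484 -0.06417983  0.20294024] [ 0.52576732 -0.05695065  0.20294024] 0.05309691490078229 [-0.00500319  0.0398696 ] 7.825163575160307
```

Emit:
servo_tool(
  plan=[
    [0.3,0.1,0,0,0,0,45],
    [0.617,0.2,0,0,0,0,45],
    [0.617,0.2,0,0,0,0,45],
  ],
)

```text
time: 9.63
tool_pos: [0.5164, -0.0317, 0.1726]
ee_rot: [3.141, -0.003, 1.713]
wrist_force: [-1.2, -1.1, -0.5]
width: 0.0542
finger_force: 30.0
```

Emit:
servo_tool(
  plan=[
    [0.35,0.1,0.2,0,0,0,45],
    [0.617,0.2,0.4,0,0,0,45],
    [0.617,0.2,0.6,0,0,0,45],
    [0.617,0.2,0.6,0,0,0,45],
    [0.617,0.2,0.6,0,0,0,45],
  ],
)

```text
time: 10.05
tool_pos: [0.5263, 0.0277, 0.1114]
ee_rot: [-3.138, 0.0, 1.709]
wrist_force: [-0.0, -0.4, -0.6]
width: 0.0544
finger_force: 30.0
```

Emit:
servo_tool(
  plan=[
    [0,0,0.2,0,0,0,45],
    [0,0,0.45,0,0,0,45],
    [0,0,0.68,0,0,0,45],
    [0,0,0.82,0,0,0,45],
    [0,0,0.9,0,0,0,45],
    [0,0,0.92,0,0,0,45],
    [0,0,0.92,0,0,0,45],
  ],
)

```text
time: 10.63
tool_pos: [0.528, 0.0274, 0.0216]
ee_rot: [3.14, 0.001, 1.708]
wrist_force: [1.3, 0.9, -1.1]
width: 0.0542
finger_force: 30.0
```

Emit:
servo_tool(
  plan=[
    [0,0,0.02,0,0,0,45],
    [0,0,0.04,0,0,0,45],
    [0,0,0.06,0,0,0,45],
    [0,0,0.06,0,0,0,45],
  ],
)

```text
time: 10.97
tool_pos: [0.5274, 0.0283, 0.0148]
ee_rot: [3.141, 0.0, 1.709]
wrist_force: [0.1, 0.1, -1.0]
width: 0.0547
finger_force: 30.0
```

Emit:
servo_tool(
  plan=[
    [0,0,0.01,0,0,0,45],
    [0,0,0.02,0,0,0,45],
    [0,0,0.02,0,0,0,45],
  ],
)

```text
time: 11.22
tool_pos: [0.5273, 0.0283, 0.0126]
ee_rot: [3.141, 0.0, 1.709]
wrist_force: [0.6, 0.6, -1.4]
width: 0.0542
finger_force: 30.0
```

Emit:
servo_tool(
  plan=[
    [0,0,0.01,0,0,0,45],
    [0,0,0.01,0,0,0,45],
    [0,0,0.01,0,0,0,45],
  ],
)

```text
time: 11.47
tool_pos: [0.5273, 0.0283, 0.0126]
ee_rot: [3.141, 0.0, 1.709]
wrist_force: [-2.6, 0.8, 5.8]
width: 0.0542
finger_force: 30.0
```

Contact with the bed is at the expected height. Releasing and rising.

Emit:
servo_tool(
  plan=[
    [0,0,0,0,0,0,80],
    [0,0,0,0,0,0,80],
    [0,0,0,0,0,0,80],
    [0,0,0,0,0,0,80],
    [0,0,-0.2,0,0,0,80],
    [0,0,-0.5,0,0,0,80],
    [0,0,-0.8,0,0,0,40],
    [0,0,-1,0,0,0,0],
    [0,0,-1,0,0,0,0],
  ],
)

```text
time: 12.22
tool_pos: [0.5307, 0.0281, 0.1171]
ee_rot: [3.131, 0.002, 1.709]
wrist_force: [0.7, 1.1, 0.1]
width: 0.0632
finger_force: 0.0
```

Emit:
servo_tool(
  plan=[
    [0.1,0,-0.3,0,0,0,0],
    [0.2,0,-0.6,0,0,0,0],
    [0.2,0,-0.6,0,0,0,0],
    [0.2,0,-0.6,0,0,0,0],
  ],
)

```text
time: 12.55
tool_pos: [0.5253, 0.0484, 0.1723]
ee_rot: [3.139, 0.001, 1.71]
wrist_force: [0.9, 0.4, -0.8]
width: 0.0372
finger_force: 0.0
```

```bash
python3 - <<'E'
from h import *
o=robot.get_obs(); print(o["tool_pos"],o["ee_rot"],o["width"],o["time"])
im=robot.snapshot("wrist"); c=cam("wrist"); print(c[2])
for t,z in [("end_jaw",.046),("jaw_face",.048),("tab_top",.067),("board_mid",.039),("slide_block",.054)]:
    for d in robot.find_in(t,"wrist")[:2]: print(t,round(d["conf"],2),np.round(d["extent"]),ray(c,d["extent"][:2],z).round(4))
save(cv2.resize(im[0:240,200:520],(800,600),interpolation=cv2.INTER_CUBIC),"h2.png")
E
```

```text
[0.52534997 0.04837362 0.17233121] [3.13868099e+00 7.01489093e-04 1.71011757e+00] 0.03716350091121557 12.55
[0.51507663 0.11406364 0.37269017]
end_jaw 0.65 [322. 248.  44.  18.] [ 0.5327 -0.0191  0.046 ]
tab_top 0.89 [320.  99.  39.  47.] [0.5075 0.1519 0.067 ]
board_mid 0.69 [323. 211.  40.  63.] [0.5276 0.0268 0.039 ]
slide_block 0.63 [319. 111.  63.  69.] [0.5071 0.1412 0.054 ]
```

View pics/h2.png

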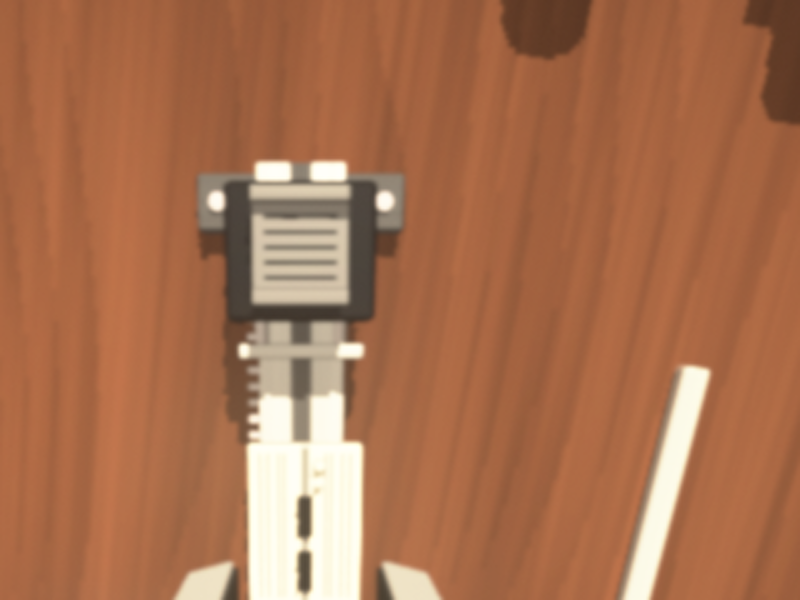

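The board lies straight on the rail (front edge at row 443, columns 247–363). The sprung jaw is at rows 343–358 and the tab at rows 184–303.

```bash
python3 - <<'E'
from h import *
c=cam("wrist"); o=robot.get_obs()
E=np.array([.5330,-.0172]); ya=np.array([-.1366,.9906]); xa=np.array([.9906,.1366])
def g(n,u,v,z):
    p=ray(c,(200+u/2.5,v/2.5),z)[:2]; print(n,p.round(4),"y",((p-E)@ya*1e3).round(1),"x",((p-E)@xa*1e3).round(1))
g("board front",305,443,.039);g("sprung face",301,358,.048);g("sprung back",301,343,.048)
for z in(.067,.073):
    g("tab front",300,303,z);g("tab back",300,184,z)
g("tab L",250,240,.067);g("tab R",351,240,.067);g("block front",300,320,.054)
print("tool",(o["tool_pos"][:2]-E)@ya*1e3,(o["tool_pos"][:2]-E)@xa*1e3)
E
```

```text
board front [0.5197 0.0678] y 86.0 x -1.6
sprung face [0.5125 0.107 ] y 125.8 x -3.3
sprung back [0.5116 0.1135] y 132.4 x -3.3
tab front [0.5092 0.1296] y 148.7 x -3.5
tab back [0.503  0.1753] y 194.8 x -3.5
tab front [0.5093 0.1293] y 148.4 x -3.5
tab back [0.5032 0.174 ] y 193.5 x -3.4
tab L [0.4855 0.1514] y 173.5 x -24.0
tab R [0.5265 0.1571] y 173.5 x 17.4
block front [0.5099 0.1232] y 142.2 x -3.7
tool 65.71265018649272 -0.474373473808253
```

Emit:
servo_tool(
  plan=[
    [0.3,-0.015,0,0,0,0,0],
    [0.6,-0.03,0,0,0,0,0],
    [0.9,-0.045,0,0,0,0,0],
    [1,-0.045,0,0,0,0,0],
    [1,-0.045,0,0,0,0,0],
  ],
)

```text
time: 13.27
tool_pos: [0.5055, 0.1482, 0.1707]
ee_rot: [-3.14, -0.0, 1.713]
wrist_force: [-0.5, -0.4, -0.4]
width: 0.0006
finger_force: 0.0
```

Emit:
servo_tool(
  plan=[
    [0.03,0,0.3,0,0,0,0],
    [0.03,0,0.6,0,0,0,0],
    [0.03,0,0.9,0,0,0,0],
    [0.03,0,1,0,0,0,0],
    [0.03,0,1,0,0,0,0],
    [0.03,0,1,0,0,0,0],
  ],
)

```text
time: 13.77
tool_pos: [0.5061, 0.1486, 0.0718]
ee_rot: [-3.141, 0.001, 1.708]
wrist_force: [0.1, 0.0, 0.5]
width: 0.0001
finger_force: 0.0
```

```bash
python3 - <<'E'
from h import *
o=robot.get_obs(); print(o["tool_pos"],o["ee_rot"],o["width"],o["time"],o["wrist_force"])
E=np.array([.5330,-.0172]); ya=np.array([-.1366,.9906]); xa=np.array([.9906,.1366])
print((o["tool_pos"][:2]-E)@ya*1e3,(o["tool_pos"][:2]-E)@xa*1e3)
a=robot.snapshot("wrist");s=robot.snapshot("scene")
save(np.hstack([cv2.resize(a[120:320,220:420],(400,400),interpolation=cv2.INTER_CUBIC),cv2.resize(s[110:230,290:410],(400,400),interpolation=cv2.INTER_CUBIC)]),"p1.png")
E
```

```text
[0.50608352 0.14860986 0.07175098] [-3.14113103e+00  5.15942666e-04  1.70815551e+00] 9.090243886315823e-05 13.7667 [0.09848384 0.02557735 0.52366016]
167.9280404833554 -4.013834612008289
```

View pics/p1.png

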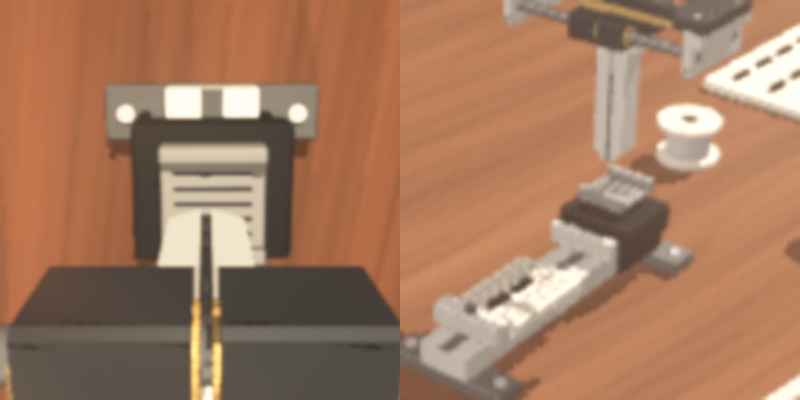

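The fingers are shut, centred over the tab and about 25 mm above it, and the board lies between the jaws. Now the guarded descent onto the flat.

Emit:
servo_tool(
  plan=[
    [0,0,0.08,0,0,0,0],
    [0,0,0.16,0,0,0,0],
    [0,0,0.2,0,0,0,0],
    [0,0,0.2,0,0,0,0],
  ],
)

```text
time: 14.2
tool_pos: [0.5048, 0.1493, 0.0502]
ee_rot: [-3.139, 0.0, 1.709]
wrist_force: [0.1, -0.4, 0.8]
width: 0.0006
finger_force: 0.0
```

Emit:
servo_tool(
  plan=[
    [0,0,0.02,0,0,0,0],
    [0,0,0.04,0,0,0,0],
    [0,0,0.04,0,0,0,0],
  ],
)

```text
time: 14.45
tool_pos: [0.5056, 0.1495, 0.0472]
ee_rot: [-3.141, 0.0, 1.709]
wrist_force: [-0.1, 0.5, 0.1]
width: 0.0008
finger_force: 0.0
```

Emit:
servo_tool(
  plan=[
    [0,0,0.01,0,0,0,0],
    [0,0,0.02,0,0,0,0],
    [0,0,0.02,0,0,0,0],
  ],
)

```text
time: 14.7
tool_pos: [0.5057, 0.1495, 0.0454]
ee_rot: [-3.141, 0.0, 1.709]
wrist_force: [-0.5, -0.0, -0.1]
width: 0.0002
finger_force: 0.0
```

Emit:
servo_tool(
  plan=[
    [0,0,0.01,0,0,0,0],
    [0,0,0.02,0,0,0,0],
    [0,0,0.02,0,0,0,0],
  ],
)

```text
time: 14.95
tool_pos: [0.506, 0.1496, 0.044]
ee_rot: [3.141, 0.0, 1.709]
wrist_force: [-0.8, 0.1, 3.0]
width: 0.0
finger_force: 1.6
```

Emit:
servo_tool(
  plan=[
    [0,0,0.01,0,0,0,0],
    [0,0,0.02,0,0,0,0],
    [0,0,0.02,0,0,0,0],
  ],
)

```text
time: 15.2
tool_pos: [0.506, 0.1495, 0.0419]
ee_rot: [3.141, 0.0, 1.709]
wrist_force: [-1.0, 0.1, 3.8]
width: 0.0003
finger_force: 2.2
```

Emit:
servo_tool(
  plan=[
    [0,0,0.01,0,0,0,0],
    [0,0,0.02,0,0,0,0],
    [0,0,0.03,0,0,0,0],
    [0,0,0.045,0,0,0,0],
    [0,0,0.045,0,0,0,0],
  ],
)

```text
time: 15.62
tool_pos: [0.5061, 0.1495, 0.0379]
ee_rot: [3.141, 0.0, 1.709]
wrist_force: [-1.4, 0.1, 6.5]
width: 0.0007
finger_force: 3.3
```

Emit:
servo_tool(
  plan=[
    [-0.03,0,0,0,0,0,0],
    [-0.06,0,0,0,0,0,0],
    [-0.09,0,0,0,0,0,0],
    [-0.12,0,0,0,0,0,0],
    [-0.15,0,0,0,0,0,0],
    [-0.15,0,0,0,0,0,0],
  ],
)

```text
time: 16.12
tool_pos: [0.5086, 0.1365, 0.0381]
ee_rot: [3.139, -0.004, 1.709]
wrist_force: [-2.0, 3.3, 6.3]
width: 0.0002
finger_force: 4.6
```

```bash
cat > m.py <<'E'
from h import *
o=robot.get_obs(); E=np.array([.5330,-.0172]); ya=np.array([-.1366,.9906]); xa=np.array([.9906,.1366])
print("tool",((o["tool_pos"][:2]-E)@ya*1e3).round(1),((o["tool_pos"][:2]-E)@xa*1e3).round(1),o["tool_pos"][2].round(4),o["wrist_force"].round(1) if hasattr(o["wrist_force"],'round') else o["wrist_force"],o["time"])
for n in("scene","top","wrist"):
    im=robot.snapshot(n); c=cam(n); cv2.imwrite("pics/m_%s_%.2f.png"%(n,o["time"]),im[...,::-1])
    for t,z in [("jaw_face",.048),("tab_top",.067),("slide_block",.054),("board_mid",.039),("end_jaw",.046)]:
        for d in robot.find_in(t,n)[:1]:
            p=ray(c,d["extent"][:2],z)[:2]; print(n,t,round(d["conf"],2),np.round(d["extent"],1),((p-E)@ya*1e3).round(1),((p-E)@xa*1e3).round(1))
E
python3 m.py
```

```text
tool 155.6 -3.2 0.0381 [-2.   3.3  6.3] 16.1167
scene jaw_face 0.7 [341.5 181.9  19.   11.7] 114.4 -0.4
scene tab_top 0.59 [352.6 169.5  24.5  13. ] 155.4 3.9
scene slide_block 0.78 [349.6 178.6  36.9  24.8] 131.8 11.7
scene board_mid 0.85 [165.3 235.1  42.3  21.4] -285.5 -170.8
scene end_jaw 0.71 [312.1 205.3  24.4  15.7] -12.1 6.6
top jaw_face 0.4 [276.3 204.1   2.6   0.3] 117.0 -18.2
top board_mid 0.83 [305.4 196.6  32.7  28.4] 42.0 -3.1
top end_jaw 0.48 [324.8 195.1   7.3  19.4] -7.6 -4.7
wrist tab_top 0.64 [325.4 223.8  64.5  59.8] 167.7 -1.5
wrist slide_block 0.59 [325.4 215.7  98.1  71.8] 169.5 -1.3
wrist board_mid 0.46 [325.4 329.4   4.9  27.4] 68.1 -0.8
```

```bash
cat > prof.py <<'E'
from h import *
import sys,glob
f=sorted(glob.glob("pics/m_wrist_*.png"))[-1] if len(sys.argv)<2 else sys.argv[1]
im=cv2.imread(f).astype(int); c=cam("wrist"); E=np.array([.5330,-.0172]); ya=np.array([-.1366,.9906])
for col in (284,305,345,366):
    print(col,[int(v) for v in im[150:260:2,col-1:col+2].mean((1,2))])
for r in range(150,260,10): print(r,((ray(c,(325,r),.054)[:2]-E)@ya*1e3).round(1),((ray(c,(325,r),.0665)[:2]-E)@ya*1e3).round(1))
E
python3 prof.py
```

```text
284 [116, 137, 136, 137, 138, 139, 140, 139, 136, 138, 139, 138, 134, 106, 74, 67, 67, 72, 73, 73, 72, 72, 70, 70, 69, 69, 68, 68, 67, 66, 65, 65, 64, 64, 63, 63, 63, 62, 62, 62, 62, 62, 61, 62, 62, 62, 62, 62, 62, 62, 63, 64, 68, 69, 69]
305 [160, 245, 250, 250, 250, 250, 250, 250, 250, 250, 250, 249, 250, 249, 240, 102, 67, 73, 74, 73, 73, 104, 151, 191, 199, 195, 188, 139, 121, 109, 92, 177, 195, 184, 113, 156, 193, 192, 142, 153, 217, 221, 223, 223, 223, 224, 223, 223, 223, 223, 223, 200, 82, 67, 67]
345 [165, 246, 250, 250, 250, 250, 250, 250, 250, 250, 250, 250, 250, 250, 241, 101, 63, 70, 70, 69, 71, 111, 153, 192, 198, 195, 185, 136, 120, 108, 108, 184, 194, 182, 111, 171, 194, 191, 127, 129, 190, 192, 153, 122, 186, 199, 197, 177, 211, 214, 221, 196, 80, 66, 66]
366 [119, 136, 135, 135, 135, 137, 138, 137, 137, 134, 137, 135, 134, 136, 125, 72, 59, 66, 66, 65, 65, 65, 65, 64, 64, 64, 63, 63, 63, 63, 62, 62, 62, 62, 61, 61, 61, 61, 60, 60, 59, 60, 59, 59, 58, 58, 58, 58, 57, 57, 56, 59, 64, 64, 64]
150 214.0 214.5
160 207.6 208.5
170 201.0 202.3
180 194.3 196.1
190 187.5 189.8
200 180.6 183.3
210 173.5 176.7
220 166.4 170.1
230 159.1 163.3
240 151.7 156.4
250 144.2 149.4
```

Emit:
servo_tool(
  plan=[
    [-0.03,0,0,0,0,0,0],
    [-0.06,0,0,0,0,0,0],
    [-0.09,0,0,0,0,0,0],
    [-0.12,0,0,0,0,0,0],
    [-0.15,0,0,0,0,0,0],
    [-0.18,0,0,0,0,0,0],
    [-0.21,0,0,0,0,0,0],
    [-0.24,0,0,0,0,0,0],
    [-0.27,0,0,0,0,0,0],
    [-0.3,0,0,0,0,0,0],
    [-0.3,0,0,0,0,0,0],
  ],
)

```text
time: 17.93
tool_pos: [0.5128, 0.1068, 0.038]
ee_rot: [3.139, -0.004, 1.709]
wrist_force: [-1.5, 3.5, 6.6]
width: 0.0008
finger_force: 4.7
```

```bash
python3 m.py|grep -v top; python3 prof.py
```

```text
tool 125.6 -3.1 0.038 [-1.5  3.5  6.6] 17.9333
scene jaw_face 0.55 [337.4 189.9  17.   13.9] 76.9 14.1
scene slide_block 0.92 [343.4 184.2  37.9  21.3] 99.6 15.5
scene board_mid 0.94 [185.6 295.9  45.6  37.5] -375.1 7.1
scene end_jaw 0.64 [314.2 206.4  22.3  13.9] -12.7 13.3
wrist jaw_face 0.23 [325.  224.4  58.8  58.8] 131.3 -1.4
wrist slide_block 0.9 [324.9 216.3  98.1  77. ] 139.0 -1.6
wrist board_mid 0.76 [324.1 331.4   6.9  31.1] 36.2 -1.8
284 [84, 84, 84, 85, 96, 112, 113, 113, 113, 113, 113, 113, 112, 93, 74, 70, 70, 74, 75, 74, 73, 72, 71, 70, 69, 68, 68, 67, 66, 66, 65, 64, 63, 62, 63, 62, 61, 61, 61, 60, 60, 60, 60, 60, 61, 60, 60, 60, 61, 61, 62, 63, 66, 67, 68]
305 [250, 250, 249, 249, 249, 249, 249, 249, 249, 249, 248, 248, 248, 248, 238, 103, 72, 75, 76, 75, 75, 104, 149, 188, 196, 192, 185, 137, 120, 108, 99, 176, 192, 180, 111, 153, 189, 188, 139, 150, 215, 219, 220, 220, 221, 221, 221, 221, 220, 220, 220, 197, 80, 66, 66]
345 [250, 250, 250, 250, 250, 250, 250, 250, 250, 250, 250, 250, 250, 250, 240, 102, 67, 72, 73, 71, 72, 110, 151, 189, 196, 191, 182, 134, 119, 106, 106, 180, 191, 179, 109, 168, 190, 187, 125, 126, 186, 188, 150, 120, 182, 196, 194, 174, 208, 211, 217, 193, 79, 64, 64]
366 [81, 81, 81, 91, 110, 111, 112, 112, 112, 112, 112, 112, 112, 113, 104, 69, 62, 68, 67, 66, 66, 66, 65, 64, 64, 64, 63, 63, 62, 62, 62, 61, 61, 60, 60, 60, 59, 59, 59, 59, 58, 58, 57, 57, 57, 57, 56, 56, 56, 56, 55, 57, 63, 63, 63]
150 184.0 184.5
160 177.5 178.5
170 170.9 172.3
180 164.2 166.1
190 157.4 159.7
200 150.5 153.3
210 143.5 146.7
220 136.4 140.0
230 129.1 133.3
240 121.7 126.4
250 114.2 119.3
```

Emit:
servo_tool(
  plan=[
    [-0.02,0,0,0,0,0,0],
    [-0.04,0,0,0,0,0,0],
    [-0.06,0,0,0,0,0,0],
    [-0.06,0,0,0,0,0,0],
  ],
)

```text
time: 19.17
tool_pos: [0.5135, 0.1013, 0.038]
ee_rot: [3.139, -0.004, 1.71]
wrist_force: [-0.9, 5.3, 6.7]
width: 0.0008
finger_force: 4.9
```

Emit:
servo_tool(
  plan=[
    [-0.02,0,0,0,0,0,0],
    [-0.03,0,0,0,0,0,0],
    [-0.03,0,0,0,0,0,0],
  ],
)

```text
time: 19.42
tool_pos: [0.5139, 0.099, 0.038]
ee_rot: [3.139, -0.006, 1.71]
wrist_force: [-1.6, 7.0, 5.9]
width: -0.0
finger_force: 5.1
```

Emit:
servo_tool(
  plan=[
    [-0.01,0,0,0,0,0,0],
    [-0.02,0,0,0,0,0,0],
    [-0.028,0,0,0,0,0,0],
    [-0.028,0,0,0,0,0,0],
    [-0.028,0,0,0,0,0,0],
  ],
)

```text
time: 19.83
tool_pos: [0.5142, 0.0966, 0.038]
ee_rot: [3.139, -0.006, 1.71]
wrist_force: [-1.1, 6.8, 6.3]
width: 0.0008
finger_force: 5.2
```

```bash
python3 - <<'E'
from h import *
o=robot.get_obs(); E=np.array([.5330,-.0172]); ya=np.array([-.1366,.9906])
print((o["tool_pos"][:2]-E)@ya*1e3,o["tool_pos"],o["wrist_force"],o["time"])
w=robot.snapshot("wrist"); cv2.imwrite("pics/m_wrist_a.png",w[...,::-1])
s=robot.snapshot("scene"); cv2.imwrite("pics/scene_a.png",s[...,::-1])
for t in("jaw_face","slide_block","end_jaw"): print(t,[(round(d["conf"],2),np.round(d["extent"],1).tolist()) for d in robot.find_in(t,"scene")[:1]])
# sprung jaw profile along rail axis at several lateral x, top of jaw z=.048
c=cam("scene"); xa=np.array([.9906,.1366]); g=cv2.cvtColor(s,cv2.COLOR_RGB2GRAY).astype(np.float32)
for x in (-.024,.0,.022,.026):
    P=[proj(c,[*(E+y/1e3*ya+x*xa),.048]) for y in range(66,112,2)]
    P=np.array(P,np.float32); print(x,cv2.remap(g,P[:,0],P[:,1],1).ravel().astype(int).tolist())
E
```

```text
115.3085912779202 [0.51418646 0.09660846 0.0380174 ] [-1.06885659  6.82022769  6.26300841] 19.8333
jaw_face [(0.38, [334.6, 188.0, 17.2, 12.4])]
slide_block [(0.97, [342.6, 184.7, 38.7, 26.3])]
end_jaw [(0.77, [313.4, 205.2, 24.6, 14.2])]
-0.024 [146, 146, 145, 148, 153, 167, 182, 192, 204, 201, 189, 167, 135, 103, 80, 73, 73, 74, 75, 77, 77, 78, 88]
0.0 [185, 186, 186, 183, 181, 180, 182, 182, 180, 185, 187, 176, 151, 116, 87, 74, 74, 75, 76, 76, 76, 78, 91]
0.022 [200, 192, 188, 186, 182, 181, 184, 194, 209, 222, 223, 214, 175, 129, 91, 78, 75, 77, 80, 81, 82, 83, 83]
0.026 [205, 192, 186, 183, 181, 181, 184, 188, 194, 195, 180, 152, 121, 92, 79, 72, 71, 73, 75, 76, 77, 76, 76]
```

Emit:
servo_tool(
  plan=[
    [0,0,-0.01,0,0,0,0],
    [0,0,-0.02,0,0,0,0],
    [0,0,-0.035,0,0,0,0],
    [0,0,-0.05,0,0,0,0],
    [0,0,-0.05,0,0,0,0],
    [0,0,-0.05,0,0,0,0],
  ],
)

```text
time: 20.58
tool_pos: [0.5141, 0.0966, 0.0425]
ee_rot: [3.139, -0.006, 1.71]
wrist_force: [-1.8, 6.4, 3.1]
width: 0.0002
finger_force: 4.3
```

Emit:
servo_tool(
  plan=[
    [-0.01,0,0,0,0,0,0],
    [-0.015,0,0,0,0,0,0],
    [-0.015,0,0,0,0,0,0],
  ],
)

```text
time: 20.83
tool_pos: [0.5142, 0.0959, 0.0424]
ee_rot: [3.139, -0.008, 1.71]
wrist_force: [-0.3, 8.7, 3.6]
width: 0.0004
finger_force: 5.2
```

Emit:
servo_tool(
  plan=[
    [-0.01,0,0,0,0,0,0],
    [-0.02,0,0,0,0,0,0],
    [-0.02,0,0,0,0,0,0],
  ],
)

```text
time: 21.08
tool_pos: [0.5142, 0.0956, 0.0424]
ee_rot: [3.139, -0.011, 1.71]
wrist_force: [-1.5, 13.3, 4.0]
width: 0.0005
finger_force: 7.1
```

The block has stopped dead (13 N, no further motion) at about 48 mm of travel, with the tab risen. Backing off the ridge and lifting away.

Emit:
servo_tool(
  plan=[
    [0.02,0,0,0,0,0,0],
    [0.05,0,0,0,0,0,0],
    [0.07,0,0,0,0,0,0],
    [0.08,0,-0.02,0,0,0,0],
    [0.08,0,-0.1,0,0,0,0],
    [0.08,0,-0.3,0,0,0,0],
    [0.08,0,-0.6,0,0,0,0],
    [0.08,0,-1,0,0,0,0],
    [0.08,0,-1,0,0,0,0],
  ],
)

```text
time: 21.83
tool_pos: [0.5167, 0.098, 0.1501]
ee_rot: [3.129, 0.0, 1.709]
wrist_force: [1.5, 0.4, 0.8]
width: 0.0001
finger_force: 0.0
```

Emit:
servo_tool(
  plan=[
    [-0.4,0,-0.1,0,0,0,0],
    [-0.8,0,-0.3,0,0,0,0],
    [-1,0,-0.3,0,0,0,0],
    [-1,0,-0.3,0,0,0,0],
    [-1,0,-0.3,0,0,0,0],
  ],
)

```text
time: 22.25
tool_pos: [0.5264, -0.0022, 0.1716]
ee_rot: [-3.14, -0.001, 1.707]
wrist_force: [0.3, 0.5, 0.3]
width: 0.0005
finger_force: 0.0
```

```bash
python3 - <<'E'
from h import *
o=robot.get_obs(); print(o["tool_pos"],o["ee_rot"],o["time"],o["wrist_force"])
im=robot.snapshot("wrist"); c=cam("wrist"); cv2.imwrite("pics/w_end.png",im[...,::-1])
for t in("jaw_face","slide_block","tab_top","board_mid"): print(t,[(round(d["conf"],2),np.round(d["extent"],1).tolist()) for d in robot.find_in(t,"wrist")[:1]])
E=np.array([.5330,-.0172]); ya=np.array([-.1366,.9906]); xa=np.array([.9906,.1366]); g=cv2.cvtColor(im,cv2.COLOR_RGB2GRAY).astype(np.float32)
ys=list(range(70,165)); print(ys[0])
for x in (-.033,-.029,-.022,-.0035,.0,.017,.023):
    P=np.array([proj(c,[*(E+y/1e3*ya+x*xa),.048]) for y in ys],np.float32); print(x,P[0].round(),P[-1].round(),cv2.remap(g,P[:,0],P[:,1],1).ravel().astype(int).tolist())
E
```

```text
[ 0.52638025 -0.00219558  0.17159704] [-3.14031156e+00 -1.02260466e-03  1.70651162e+00] 22.25 [0.27413469 0.50382554 0.3296176 ]
jaw_face [(0.8, [325.5, 132.8, 45.2, 10.3])]
slide_block [(0.75, [326.5, 104.8, 64.3, 68.3])]
tab_top [(0.79, [325.8, 97.2, 39.8, 47.9])]
board_mid [(0.76, [330.5, 172.1, 42.6, 63.3])]
70
-0.033 [298. 149.] [296.  60.] [85, 84, 84, 85, 84, 84, 84, 84, 83, 83, 82, 82, 82, 82, 81, 81, 81, 81, 81, 81, 80, 80, 79, 77, 74, 68, 63, 62, 63, 65, 65, 65, 65, 65, 65, 65, 65, 65, 65, 64, 64, 66, 67, 67, 67, 68, 67, 67, 68, 68, 68, 68, 67, 66, 67, 68, 67, 68, 69, 69, 69, 69, 69, 69, 69, 69, 70, 70, 70, 71, 71, 71, 71, 71, 71, 72, 72, 72, 72, 72, 72, 73, 78, 89, 101, 107, 110, 110, 109, 109, 109, 109, 108, 106, 97]
-0.029 [301. 149.] [300.  60.] [94, 93, 93, 92, 93, 91, 88, 87, 86, 85, 85, 84, 85, 98, 131, 176, 203, 214, 216, 206, 168, 118, 86, 75, 67, 59, 57, 62, 66, 69, 69, 69, 70, 70, 70, 70, 70, 70, 70, 70, 70, 70, 70, 70, 70, 70, 71, 71, 71, 71, 71, 71, 72, 72, 73, 73, 72, 72, 72, 73, 74, 74, 74, 74, 74, 74, 74, 75, 75, 76, 76, 76, 76, 76, 76, 77, 78, 78, 79, 79, 7
[... 1805 characters left out ...]
 198, 198, 199, 200, 200, 201, 200, 200, 201, 201, 202, 202, 202, 202, 202, 203, 203, 203, 203, 203, 203, 204, 204, 204, 199, 183, 160, 147, 145, 142, 134, 122, 135, 170, 194, 205, 209, 208, 189, 163, 186, 224, 233, 234, 234, 234, 232, 233, 231, 231, 228]
0.023 [347. 149.] [349.  60.] [251, 252, 252, 252, 251, 251, 247, 231, 207, 195, 195, 198, 200, 198, 201, 224, 244, 250, 251, 249, 227, 174, 128, 107, 94, 77, 65, 64, 68, 71, 72, 73, 73, 74, 74, 74, 75, 75, 75, 74, 74, 74, 74, 74, 74, 73, 74, 74, 75, 75, 75, 75, 75, 75, 75, 75, 76, 76, 76, 76, 76, 76, 77, 77, 77, 77, 77, 78, 78, 78, 79, 79, 79, 79, 79, 80, 80, 80, 80, 81, 81, 80, 78, 82, 96, 109, 115, 116, 116, 116, 116, 117, 117, 113, 104]
```

Measured: block travel about 48 mm, and the sprung jaw face moved only about 41.5 mm, so it is pushed back about 6 mm (its stop is at 13.5 mm). The tab pressed back on the finger with about 4 N at 1.6 mm down while the block was stopped dead, so it is in a notch. Handing in.

```bash
python3 -c "
from bench import robot
print(robot.close_job())"
```

```text
the job is handed in; nothing more can be done
None
```

I handed the job in at about 22 s: the breadboard is clamped between the end jaw and the sprung jaw, which is pushed back about 6 mm, with the block locked in a notch at about 48 mm of travel, but `close_job` gave no verdict back and these are my own measurements.

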